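# Set out the chime bells by size

### The job

Set out the four brass bells of the chiming clock on the green board in order of size, one upright and centred on each white pad, with the largest bell next to the red peg and the smallest next to the white peg. Do not let the bells knock against one another, and leave them all standing free.

Things in the scene. Friction and masses are not known exactly. Their poses are not given: they have to be found in the camera images.
- bell_1: The largest of four brass bells: dome 78 mm across the rim, 36 mm high, standing mouth down on the table (z = 0) between robot and board, with a plain upright steel stem, 14 mm diameter, 26 mm long, on the dome (stem top 62 mm above the rim): grip it there from above. Rigid. Origin: centre of the rim's underside; z up along the stem. Which of the four bells stands where varies.
- bell_2: The second largest of four brass bells: dome 64 mm across the rim, 30 mm high, standing mouth down on the table (z = 0) between robot and board, with a plain upright steel stem, 14 mm diameter, 26 mm long, on the dome (stem top 56 mm above the rim): grip it there from above. Rigid. Origin: centre of the rim's underside; z up along the stem. Which of the four bells stands where varies.
- bell_3: The third, second smallest of four brass bells: dome 52 mm across the rim, 25 mm high, standing mouth down on the table (z = 0) between robot and board, with a plain upright steel stem, 14 mm diameter, 26 mm long, on the dome (stem top 51 mm above the rim): grip it there from above. Rigid. Origin: centre of the rim's underside; z up along the stem. Which of the four bells stands where varies.
- bell_4: The smallest of four brass bells: dome 40 mm across the rim, 20 mm high, standing mouth down on the table (z = 0) between robot and board, with a plain upright steel stem, 14 mm diameter, 26 mm long, on the dome (stem top 46 mm above the rim): grip it there from above. Rigid. Origin: centre of the rim's underside; z up along the stem. Which of the four bells stands where varies.
- pad_1: One of four alike white round pads, 84 mm diameter, 2 mm thick, fixed in a straight row at 95 mm pitch on a green board (490 x 96 x 12 mm, fixed; its place and turn vary). Origin: centre of the pad's underside, 12 mm above the table; its top is 2 mm higher. Which place in the row this pad has varies: read it from its position.
- pad_2: One of four alike white round pads, 84 mm diameter, 2 mm thick, fixed in a straight row at 95 mm pitch on a green board (490 x 96 x 12 mm, fixed; its place and turn vary). Origin: centre of the pad's underside, 12 mm above the table; its top is 2 mm higher. Which place in the row this pad has varies: read it from its position.
- pad_3: One of four alike white round pads, 84 mm diameter, 2 mm thick, fixed in a straight row at 95 mm pitch on a green board (490 x 96 x 12 mm, fixed; its place and turn vary). Origin: centre of the pad's underside, 12 mm above the table; its top is 2 mm higher. Which place in the row this pad has varies: read it from its position.
- pad_4: One of four alike white round pads, 84 mm diameter, 2 mm thick, fixed in a straight row at 95 mm pitch on a green board (490 x 96 x 12 mm, fixed; its place and turn vary). Origin: centre of the pad's underside, 12 mm above the table; its top is 2 mm higher. Which place in the row this pad has varies: read it from its position.
- red_peg: Fixed red peg, 20 mm diameter and 18 mm high, standing on the green board at one end of the row of pads, in line with them, 75 mm from the centre of the nearest pad. The red and white pegs may be at either end. Origin at the centre of its underside, 12 mm above the table.
- white_peg: Fixed white peg, 20 mm diameter and 18 mm high, standing on the green board at one end of the row of pads, in line with them, 75 mm from the centre of the nearest pad. The red and white pegs may be at either end. Origin at the centre of its underside, 12 mm above the table.
Not all that is in view belongs to the job. Leave any black or turquoise look-alike of the bell_1 alone.

How it is judged:
By the outcome, as a careful person would: the job done as asked, in the order asked, and still so for the second after the job is handed in, with the robot touching nothing.
It also fails if it takes over 91 s, if anything falls off the work surface, if the arm or the gripper's body presses on something with over 40 N, if the wrist force passes 120 N, or if a joint passes its speed limit or range.

### The arm

A 6-joint arm with a two-finger parallel gripper is mounted at the origin on the work surface. World frame = base frame: x ahead of the robot, y to its left, z up, the work surface at z = 0. Lengths are in mm, angles in rad, forces in N, time in s.
With the tool pointing down it reaches from about 275 to 750 mm from the base axis. Payload 10.2 kg.
Tool frame: the origin (TCP) lies between the finger pads; the fingertips stand 14 mm ahead of it and the grasp point (between the pads) lies 5 mm behind it (tip_reach is the distance from the TCP to the fingertips, in mm); z points along the fingers, y is the line along which they close (so a half turn about z gives the same grasp; the last joint's range is limited). The gripper opens to 85 mm and grips with 20 to 120 N. Pads are 22 mm wide; open, the fingers measure 114 mm over their backs; the gripper's body (76 mm by 85 mm) begins 54 mm behind the grasp point. The pads swing forward as they close: fully open they stand 13 mm farther back than shut.
Start: joints at [0.941, 0.313, 1.498, -0, 1.331, -0.223], TCP at [207.741, 482.157, 245.294] pointing down, gripper open.
Joint ranges: [-2.94, 2.94], [-0.97, 2.17], [0.19, 2.56], [-1.23, 4.37], [0.02, 3.11], [-2.88, 2.88]. Speed limits (rad/s): [2.39, 2.39, 3.01, 3.14, 3.14, 3.14].

### API

Orientations are given as a unit quaternion [w, x, y, z].
In Python, from rig import * gives the robot as it stands.
- The arm moves only by the tool arm_command, never from a script. Its argument "steps" is a list that holds one entry, the list of rows, each a list of 7 numbers: the opening, from 0 (shut) to 1 (fully open), then the shift along the tool's x, y, z each as a share of 0.05 m, from -1 to 1, then the turn, a rotation vector about the tool's x, y, z each as a share of 0.15 rad, from -1 to 1. A call has 1 to 8 rows; each row shifts and turns the commanded pose from where the row before left it, along the tool's axes as they then stand; what a row does not reach is not made up. A row lasts 1/8 s, in which the tool goes at most 62.5 mm and 10.7 degrees, less where a joint would pass 70% of its speed; a pose out of reach is approached as far as the arm can. A call with a number of a shift or a turn outside -1 to 1 is refused whole. A call with a gripper value outside its range is refused whole. The fingers move at their own pace and stop on an object; "squeeze" is the grip in N (left out, the last holds). Time passes only in rows, so rows that do not move let the fingers close. It gives the time, the measured TCP pose, the force, the opening and the grip force at its end, in the units of the state.
- sense(): the state, without advancing time (a new reading comes with each control period).
- capture(name): name is "scene" or "top" or "wrist"; returns the picture (420x560x3 uint8, red, green, blue); there is no depth.
- get_calibration(name): a dict with "intrinsics" (3x3 intrinsics, pixels), "rvec" (rotation vector, rad) and "tvec" (3), from world to camera coordinates, as OpenCV has them; the wrist camera has in their place "T_tool_cam" (4x4, takes a point from camera to tool coordinates, whose origin is the TCP and whose axes are the flange's). Camera axes: x right, y down, z forward; pixel columns grow to the right and rows downward; lengths in mm; the calibration is good to about 2 mm. A picture is of the moment at which its call begins: read the wrist's pose just before it. get_calibration takes no time and is no camera call.
- finish_job(): hands the job in; it is judged then, once.
The state is a dict: "time_s": time; "joints": joint angles; "dq": joint speeds; "tau": joint torques, N m; "eef_pos": TCP position; "ee_rot": TCP orientation; "force": force on the tool from outside, world axes, zero at the start; "wrist_torque": the same for the moment, N m; "grip_width": opening from 0.0 (shut) to 1.0 (fully open); "grip_force": force on a finger pad.
Only numpy, scipy, OpenCV 4.12 (cv2) and the standard library are available. Lean on these libraries where they do the work, as an engineer would, in place of code of your own. Each camera call takes 0.05 s, during which the arm holds its last target. There are 200 camera calls.

## Working session

There is one attempt and no reset: what is moved stays moved. The work goes in short steps, Python scripts to look and compute and a tool call to move; the robot and the scene stay as the last step left them, time stands still between calls to the robot, and variables do not carry over. Pictures are saved under pics/ and viewed, at most 14 in all, crops included, and the job is handed in when it is done.

Besides the shell and the picture viewer there is one more tool, called after "Request:" as name(argument=value, ...), one argument or row to a line, values as JSON. arm_command: Moves the arm, as the interface text tells. Its arguments: {"type":"object","properties":{"steps":{"type":"array"},"squeeze":{"type":"number"}},"required":["steps"]}

```bash
mkdir -p pics
python3 - <<'E'
from rig import *
import cv2
for n in("scene","top"):
    im=capture(n); cv2.imwrite(f"pics/{n}0.png",im[:,:,::-1])
    print(n,get_calibration(n))
print(get_calibration("wrist")); s=sense();print(s)
E
```

```text
scene {'intrinsics': array([[395.54659269,   0.        , 277.9888506 ],
       [  0.        , 395.54659269, 200.57602636],
       [  0.        ,   0.        ,   1.        ]]), 'rvec': array([ 1.10864698,  2.25757788, -1.13569812]), 'tvec': array([ 299.57316511, -185.15564194, 1074.15905777])}
top {'intrinsics': array([[402.76629535,   0.        , 284.44795542],
       [  0.        , 402.76629535, 212.04471049],
       [  0.        ,   0.        ,   1.        ]]), 'rvec': array([ 2.19636035, -2.14183165,  0.06831333]), 'tvec': array([  1.10977448, 506.77658291, 800.17501469])}
{'intrinsics': array([[304.4633758 ,   0.        , 272.98080786],
       [  0.        , 304.4633758 , 208.52331006],
       [  0.        ,   0.        ,   1.        ]]), 'T_tool_cam': array([[-1.64691779e-04, -9.45335525e-01, -3.26099245e-01,
         8.46867142e+01],
       [ 9.99998745e-01, -6.69451318e-04,  1.43565049e-03,
        -1.15199317e-01],
       [-1.57547898e-03, -3.26098599e-01,  9.45334450e-01,
        -1.29184007e+02],
       [ 0.00000000e+00,  0.00000000e+00,  0.00000000e+00,
         1.00000000e+00]])}
{'time_s': 0.1, 'joints': array([ 9.40580191e-01,  3.13421522e-01,  1.49835332e+00,  6.73015304e-06,
        1.33100825e+00, -2.23425180e-01]), 'dq': array([-0.00056155, -0.00308955, -0.00120835,  0.000568  ,  0.00053589,
       -0.00100709]), 'tau': array([ 1.60742104e-03, -4.12902868e+01, -2.60147023e+01, -2.82511064e-04,
        2.98600367e-03,  4.46526246e-05]), 'eef_pos': array([207.61768736, 481.97284043, 244.78117003]), 'ee_rot': array([-2.49381748e-04,  2.01996722e-01,  9.79386017e-01, -5.40463746e-04]), 'force': array([ 0.52068863, -0.42298666,  0.34273867]), 'wrist_torque': array([-0.00710563, -0.01616895, -0.0191899 ]), 'grip_force': 0.0, 'grip_width': 0.9989399860059175}
```

View pics/scene0.png

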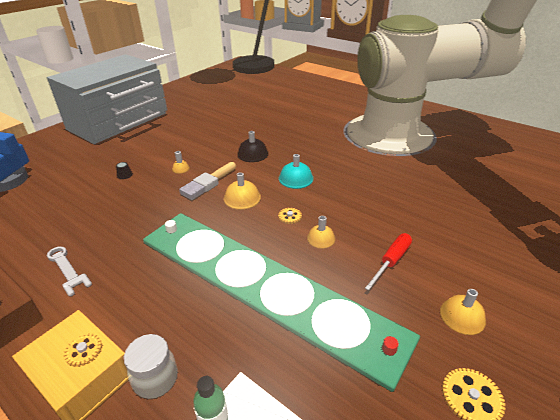

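View pics/top0.png

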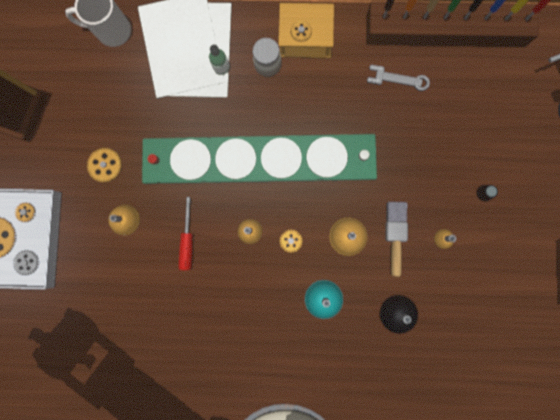

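Both views show four brass bells. In top-view pixels, the largest is at (348,237), the second at (124,220), the third at (250,232) and the smallest at (445,239). The black bell (399,314) and turquoise bell (324,299) are the look-alikes. The red peg is at (153,159) and the white peg at (364,155). Next I'll confirm these in enlarged crops.

```bash
cat > h.py <<'E'
import numpy as np, cv2
from rig import *
from scipy.spatial.transform import Rotation as R
def P(n):
    c=get_calibration(n); return c["intrinsics"],cv2.Rodrigues(c["rvec"])[0],c["tvec"]
def tri(views):  # list of (K,R,t,uv); least squares ray intersection
    A=np.zeros((3,3));b=np.zeros(3);rays=[]
    for K,Rm,t,uv in views:
        d=Rm.T@np.linalg.inv(K)@[*uv,1];d/=np.linalg.norm(d);c=-Rm.T@t
        M=np.eye(3)-np.outer(d,d);A+=M;b+=M@c;rays.append((c,d,M))
    p=np.linalg.solve(A,b)
    return p,[np.linalg.norm(M@(p-c)) for c,d,M in rays]
def onz(v,z):
    K,Rm,t,uv=v;d=Rm.T@np.linalg.inv(K)@[*uv,1];c=-Rm.T@t
    return c+d*(z-c[2])/d[2]
E
python3 - <<'E'
from h import *
S=cv2.imread("pics/scene0.png");T=cv2.imread("pics/top0.png")
def crop(I,u,v,s=20):
    c=cv2.resize(I[v-s:v+s,u-s:u+s],None,fx=5,fy=5,interpolation=cv2.INTER_CUBIC)
    for i in range(0,200,25): c[:4,i]=c[:4,i+1]=(0,255,0);c[i,:4]=(0,255,0)
    c[:, -1]=255
    return c
r1=np.hstack([crop(S,*p) for p in[(242,190),(466,308),(321,232),(180,162)]])
r2=np.hstack([crop(T,*p) for p in[(348,237),(122,220),(250,232),(446,239)]])
cv2.imwrite("pics/mont.png",np.vstack([r1,r2]))
# white pads by threshold in both views
from scipy import optimize
for n,I in(("scene",S),("top",T)):
    m=(I.min(2)>200).astype(np.uint8)
    k,l,st,ce=cv2.connectedComponentsWithStats(m)
    for i in range(1,k):
        if st[i,4]>300:
            K,Rm,t=P(n)
            print(n,ce[i].round(1),st[i,4],onz((K,Rm,t,ce[i]),14).round(1))
    hsv=cv2.cvtColor(I,cv2.COLOR_BGR2HSV)
    m=((hsv[...,0]<5)|(hsv[...,0]>175))&(hsv[...,1]>200)&(hsv[...,2]>90)
    k,l,st,ce=cv2.connectedComponentsWithStats(m.astype(np.uint8))
    for i in range(1,k):
        if st[i,4]>20:print(n,"red",ce[i].round(1),st[i,4],onz((*P(n),ce[i]),24).round(1))
E
```

```text
scene [455.4  30. ] 398 [-1112.1  -193.8    14. ]
scene [199.6 245.5] 1215 [627.2 -67.3  14. ]
scene [ 67.9 270.7] 494 [ 803.7 -198.4   14. ]
scene [240.1 267.9] 1491 [623.3  27.4  14. ]
scene [286.7 293.5] 1822 [619.2 122.1  14. ]
scene [340.4 323.2] 2278 [615.4 216.9  14. ]
scene [145.3 352.8] 1197 [818.4  30.8  14. ]
scene [253. 402.] 2085 [778.8 191.   14. ]
scene red [397.4 248.4] 481 [431.6 219.3  24. ]
top [185.4  45.4] 7154 [859.9 235.3  14. ]
top [326.6 156.5] 1217 [625.1 -70.5  14. ]
top [235.2 158.2] 1212 [617.3 119.5  14. ]
top [280.9 157.4] 1214 [621.2  24.4  14. ]
top [189.9 159.1] 1201 [613.4 214.4  14. ]
top [ 26.4 236.3] 2845 [443.8 547.4  14. ]
top red [184.1 258.2] 112 [407.7 214.2  24. ]
```

View pics/mont.png

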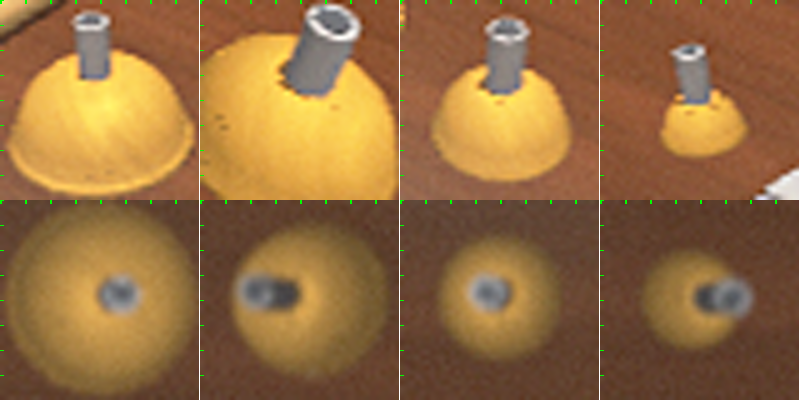

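The montage confirms all four brass bells, and the dome diameters (about 37, 31, 24 and 20 px from above) match the stated sizes. Triangulating the stem tops next.

Run:
```python
from h import *
sc=[(242,190),(466,308),(321,232),(180,162)];sp=[(92,20),(132,21),(107,31),(88,52)]
tc=[(348,237),(122,220),(250,232),(446,239)];tp=[(121,94),(58,91),(89,92),(131,98)]
f=lambda c,p:np.array(c)-20+(np.array(p)+.5)/5-.5
for i in range(4):
    a=(*P("scene"),f(sc[i],sp[i]));b=(*P("top"),f(tc[i],tp[i]));z=[62,56,51,46][i]
    p,r=tri([a,b]);print(i+1,p.round(1),np.round(r,1),onz(a,z).round(1),onz(b,z).round(1))
```

```text
1 [ 461.1 -117.4   61.2] [0.4 0.4] [ 461.7 -116.2   62. ] [ 461.3 -117.6   62. ]
2 [484.  350.4  55.2] [0.6 0.6] [484.4 350.9  56. ] [484.1 349.5  56. ]
3 [466.7  85.7  48.9] [0.6 0.6] [468.6  87.5  51. ] [467.   84.9  51. ]
4 [ 461.3 -315.5   43.6] [0. 0.] [ 463.9 -311.8   46. ] [ 461.3 -314.5   46. ]
```

Request:
arm_command(
  steps=[
    [[1,0,0,0,0,0,-0.904],[1,0,0,0,0,0,-0.904],[1,0,0,0,0,0,-0.904],[1,-0.39,-0.92,0,0,0,0],[1,-0.39,-0.92,0,0,0,0],[1,-0.39,-0.92,0,0,0,0],[1,-0.39,-0.92,0,0,0,0],[1,-0.39,-0.92,0,0,0,0]],
  ],
  squeeze=50,
)

```text
time_s: 1.1
eef_pos: [305.5, 250.7, 245.2]
ee_rot: [-0.0, -0.0, 1.0, -0.0]
force: [0.2, -0.2, -0.2]
grip_width: 0.999
grip_force: 0.0
```

Request:
arm_command(
  steps=[
    [[1,-0.39,-0.92,0,0,0,0],[1,-0.39,-0.92,0,0,0,0],[1,-0.39,-0.92,0,0,0,0],[1,-0.39,-0.92,0,0,0,0],[1,-0.39,-0.92,0.4,0,0,0],[1,-0.39,-0.92,0.4,0,0,0],[1,-0.39,-0.92,0.4,0,0,0],[1,-0.39,-0.92,0.4,0,0,0]],
  ],
)

```text
time_s: 2.1
eef_pos: [461.5, -117.5, 164.5]
ee_rot: [-0.0, 0.0, 1.0, 0.0]
force: [0.2, 0.1, 0.6]
grip_width: 1.003
grip_force: 0.0
```

Request:
arm_command(
  steps=[
    [[1,0,0,0,0,0,0],[1,0,0,0,0,0,0]],
  ],
)

```text
time_s: 2.35
eef_pos: [461.0, -115.4, 165.3]
ee_rot: [-0.0, 0.0, 1.0, 0.0]
force: [0.5, 0.8, 0.7]
grip_width: 1.002
grip_force: 0.0
```

```bash
cat >> h.py <<'E'
def wview(uv):  # wrist view at present pose
    c=get_calibration("wrist");s=sense();q=s["ee_rot"]
    T=np.eye(4);T[:3,:3]=R.from_quat([q[1],q[2],q[3],q[0]]).as_matrix();T[:3,3]=s["eef_pos"]
    W=np.linalg.inv(T@c["T_tool_cam"])
    return c["intrinsics"],W[:3,:3],W[:3,3],uv
E
python3 - <<'E'
from h import *
s=sense();print(s["eef_pos"],s["ee_rot"],s["joints"]);im=capture("wrist");cv2.imwrite("pics/w1.png",im[:,:,::-1])
K,Rm,t,_=wview((0,0))
for p in([461.1,-117.4,62],[461.1,-117.4,0]):
    u=K@(Rm@np.array(p)+t);print((u/u[2])[:2])
E
```

```text
[ 460.95419251 -115.35551911  165.2721471 ] [-2.87572897e-04  3.34963301e-05  9.99999929e-01  2.40207550e-04] [-4.92563727e-01  2.87940969e-01  1.75512948e+00  1.69891215e-04
  1.09925616e+00 -2.06337029e+00]
[269.54732684 213.45563102]
[270.12425223 192.37201653]
```

View pics/w1.png

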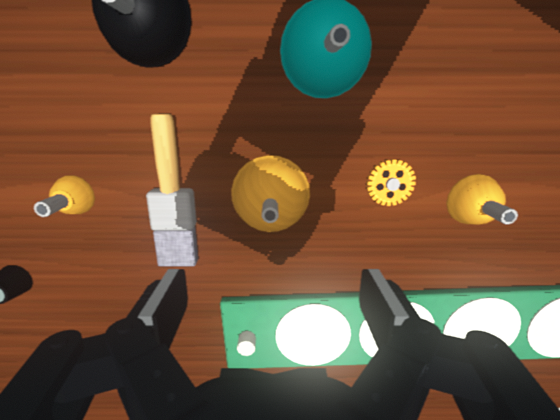

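The wrist view shows the big bell's stem top at (270,211), within 2.5 px of the prediction. It also shows bell 3's stem at (509,216), bell 4's at (42,209), and the pad by the white peg at (313,335). Cross-checking these against the fixed cameras.

Run:
```python
from h import *
for n,uv,z in(("b1",(270,211),62),("b3",(509,216),51),("b4",(42,209),46),("pad",(313,334.5),14)):
    print(n,onz(wview(uv),z).round(1))
I=cv2.imread("pics/w1.png");m=(I[300:366].min(2)>200).astype(np.uint8)
k,l,st,ce=cv2.connectedComponentsWithStats(m)
for i in range(1,k):
    if st[i,4]>300: print(ce[i]+[0,300],st[i],onz(wview(ce[i]+[0,300]),14).round(1))
```

```text
b1 [ 459. -117.   62.]
b3 [467.4  87.3  51. ]
b4 [ 462.9 -314.2   46. ]
pad [625.3 -68.9  14. ]
[485.44477869 319.64030941] [ 443    0   78   46 2327] [604.9 123.1  14. ]
[546.02130682 330.50497159] [ 528    0   32   57 1408] [619.8 195.3  14. ]
[312.76326643 334.41270278] [ 276    4   75   62 3637] [625.2 -69.1  14. ]
[367.12   339.6775] [359  21  19  36 400] [632.7  -6.4  14. ]
```

Request:
arm_command(
  steps=[
    [[0.6,0,-0.036,0.6,0,0,0],[0.6,0,0,0.6,0,0,0],[0.6,0,0,0.6,0,0,0],[0.6,0,0,0.44,0,0,0],[0.6,0,0,0,0,0,0],[0.6,0,0,0,0,0,0]],
  ],
)

```text
time_s: 3.15
eef_pos: [461.8, -117.4, 54.5]
ee_rot: [0.001, -0.0, 1.0, -0.0]
force: [0.7, -0.8, 0.3]
grip_width: 0.599
grip_force: 0.0
```

Request:
arm_command(
  steps=[
    [[0,0,0,0,0,0,0],[0,0,0,0,0,0,0],[0,0,0,0,0,0,0],[0,0,0,0,0,0,0],[0,0,0,0,0,0,0],[0,0,0,0,0,0,0],[0,0,0,0,0,0,0],[0,0,0,0,0,0,0]],
  ],
)

```text
time_s: 4.15
eef_pos: [461.5, -117.8, 54.0]
ee_rot: [0.0, -0.0, 1.0, -0.0]
force: [-1.2, 0.7, 6.1]
grip_width: 0.137
grip_force: 48.7
```

Request:
arm_command(
  steps=[
    [[0,0,0,-0.3,0,0,0],[0,0,0,-0.5,0,0,0],[0,0,0,-0.5,0,0,0],[0,0,0,-0.5,0,0,0],[0,0,0,-0.4,0,0,0],[0,0,0,-0.2,0,0,0],[0,0,0,0,0,0,0]],
  ],
)

```text
time_s: 5.03
eef_pos: [461.2, -117.6, 173.6]
ee_rot: [0.0, -0.0, 1.0, -0.0]
force: [0.0, 0.0, -4.0]
grip_width: 0.142
grip_force: 48.9
```

Request:
arm_command(
  steps=[
    [[0,-0.2,0.43,0,0,0,0],[0,-0.4,0.86,0,0,0,0],[0,-0.44,0.96,0,0,0,0],[0,-0.44,0.96,0,0,0,0],[0,-0.44,0.96,0,0,0,0],[0,-0.44,0.96,0,0,0,0],[0,-0.4,0.86,0,0,0,0],[0,-0.3,0.65,0,0,0,0]],
  ],
)

```text
time_s: 6.02
eef_pos: [614.2, 216.2, 171.6]
ee_rot: [-0.001, -0.0, 1.0, -0.0]
force: [0.2, 0.4, -3.6]
grip_width: 0.142
grip_force: 49.1
```

Request:
arm_command(
  steps=[
    [[0,0,0,0,0,0,0],[0,0,0,0,0,0,0],[0,0,0,0,0,0,0]],
  ],
)

```text
time_s: 6.4
eef_pos: [614.0, 213.4, 173.0]
ee_rot: [-0.0, 0.001, 1.0, -0.0]
force: [0.3, 0.5, -4.2]
grip_width: 0.141
grip_force: 49.3
```

Run:
```python
from h import *
a=capture("wrist");b=capture("scene");s=sense();print(s["eef_pos"],s["joints"])
cv2.imwrite("pics/w2.png",np.hstack([cv2.resize(a,(400,300)),b[120:420,180:580]])[:,:,::-1])
```

```text
[614.16898373 213.60580701 173.3473269 ] [ 1.54895164e-01  6.47036261e-01  1.17564857e+00 -1.45335111e-05
  1.31909621e+00 -1.41489967e+00]
```

View pics/w2.png

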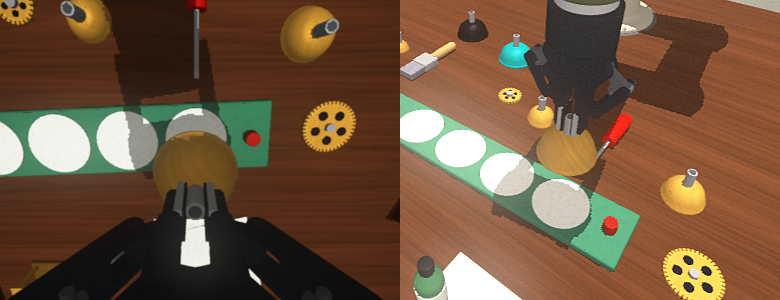

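Bell 1 is held upright over the pad next to the red peg: wrist panel bell (196,165), pad (197,132), red peg (253,138). Lowering it now.

Request:
arm_command(
  steps=[
    [[0,-0.016,0.042,0.4,0,0,0],[0,0,0,0.6,0,0,0],[0,0,0,0.5,0,0,0],[0,0,0,0.3,0,0,0],[0,0,0,0.2,0,0,0],[0,0,0,0.06,0,0,0],[0,0,0,0,0,0,0],[0,0,0,0,0,0,0]],
  ],
)

```text
time_s: 7.5
eef_pos: [615.4, 216.5, 71.1]
ee_rot: [0.001, -0.0, 1.0, 0.0]
force: [0.4, 0.0, -3.6]
grip_width: 0.144
grip_force: 49.3
```

Request:
arm_command(
  steps=[
    [[0,0,-0.012,0.04,0,0,0],[0,0,0,0,0,0,0],[0,0,0,0.02,0,0,0],[0,0,0,0,0,0,0]],
  ],
)

```text
time_s: 8.0
eef_pos: [615.1, 215.9, 68.1]
ee_rot: [0.0, -0.0, 1.0, 0.0]
force: [-4.1, -0.4, 5.4]
grip_width: 0.144
grip_force: 50.1
```

Request:
arm_command(
  steps=[
    [[0.5,0,0,0,0,0,0],[0.5,0,0,0,0,0,0],[0.5,0,0,0,0,0,0],[0.5,0,0,-0.2,0,0,0],[0.5,0,0,-0.6,0,0,0],[0.5,0,0,-0.6,0,0,0],[0.5,0,0,-0.7,0,0,0]],
  ],
)

```text
time_s: 8.88
eef_pos: [614.9, 215.8, 173.8]
ee_rot: [0.0, -0.0, 1.0, 0.0]
force: [-0.0, -0.3, -0.2]
grip_width: 0.499
grip_force: 0.0
```

Request:
arm_command(
  steps=[
    [[0.6,0.3,0.3,0,0,0,0],[0.6,0.6,0.6,0,0,0,0],[0.6,0.7,0.7,0,0,0,0],[0.6,0.6,0.65,0,0,0,0],[0.6,0.414,0.44,0,0,0,0],[0.6,0,0,0,0,0,0],[0.6,0,0,0,0,0,0]],
  ],
)

```text
time_s: 9.75
eef_pos: [484.4, 350.1, 172.1]
ee_rot: [-0.0, 0.0, 1.0, -0.0]
force: [0.3, 0.2, 0.5]
grip_width: 0.597
grip_force: 0.0
```

Run:
```python
from h import *
s=sense();print(s["eef_pos"])
K,Rm,t,_=wview((0,0));a=capture("wrist");c=capture("top")
u=K@(Rm@np.array([484.2,350.2,56])+t);print("stem2 predicted",(u/u[2])[:2])
u=K@(Rm@np.array([614.4,215.7,76])+t);print("stem1 predicted",(u/u[2])[:2])
cc=cv2.resize(c[129:189,160:220],None,fx=5,fy=5,interpolation=cv2.INTER_CUBIC)
cv2.imwrite("pics/w3.png",np.hstack([a,np.vstack([cc[:,:240],np.zeros((120,240,3),np.uint8)])])[:,:,::-1])
```

```text
[484.40299713 350.05173426 172.06212973]
stem2 predicted [272.6582739  208.23114132]
stem1 predicted [127.97559435 347.81010116]
```

View pics/w3.png

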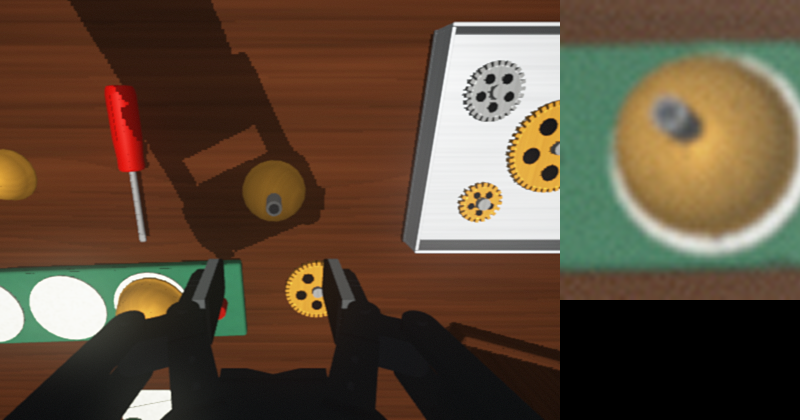

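Bell 2's stem is at (273.5,206), within about 2 px of the prediction. Bell 1 stands upright on its pad, and the top crop suggests it is about 2 mm off towards +x/+y, which I'll check after placing the rest. Picking bell 2.

Request:
arm_command(
  steps=[
    [[0.6,0.018,0,0.5,0,0,0],[0.6,0,0,0.7,0,0,0],[0.6,0,0,0.7,0,0,0],[0.6,0,0,0.4,0,0,0],[0.6,0,0,0.18,0,0,0],[0.6,0,0,0,0,0,0],[0.6,0,0,0,0,0,0]],
  ],
)

```text
time_s: 10.72
eef_pos: [484.0, 350.5, 49.3]
ee_rot: [0.001, 0.0, 1.0, 0.0]
force: [-0.4, 0.6, 0.5]
grip_width: 0.601
grip_force: 0.0
```

Request:
arm_command(
  steps=[
    [[0,0,0,0,0,0,0],[0,0,0,0,0,0,0],[0,0,0,0,0,0,0],[0,0,0,0,0,0,0],[0,0,0,0,0,0,0],[0,0,0,0,0,0,0],[0,0,0,0,0,0,0],[0,0,0,0,0,0,0]],
  ],
)

```text
time_s: 11.72
eef_pos: [483.7, 350.5, 48.9]
ee_rot: [0.0, -0.0, 1.0, 0.0]
force: [-1.2, -0.5, 5.5]
grip_width: 0.139
grip_force: 48.8
```

Request:
arm_command(
  steps=[
    [[0,0,0,-0.3,0,0,0],[0,0,0,-0.6,0,0,0],[0,0,0,-0.7,0,0,0],[0,0,0,-0.7,0,0,0],[0,0,0,-0.5,0,0,0],[0,0,0,-0.2,0,0,0],[0,0,0,0,0,0,0]],
  ],
)

```text
time_s: 12.6
eef_pos: [483.4, 350.3, 198.3]
ee_rot: [0.0, -0.0, 1.0, 0.0]
force: [-0.0, -0.1, -1.5]
grip_width: 0.139
grip_force: 48.7
```

Request:
arm_command(
  steps=[
    [[0,-0.2,-0.3,0,0,0,0],[0,-0.4,-0.7,0,0,0,0],[0,-0.5,-0.9,0,0,0,0],[0,-0.5,-0.9,0,0,0,0],[0,-0.5,-0.9,0,0,0,0],[0,-0.4,-0.624,0,0,0,0],[0,-0.18,-0.3,0,0,0,0],[0,0,0,0,0,0,0]],
  ],
)

```text
time_s: 13.6
eef_pos: [617.4, 118.3, 197.5]
ee_rot: [-0.001, 0.001, 1.0, 0.0]
force: [-0.9, -0.4, -2.0]
grip_width: 0.144
grip_force: 48.8
```

Request:
arm_command(
  steps=[
    [[0,0,0,0,0,0,0],[0,0,0,0,0,0,0]],
  ],
)

```text
time_s: 13.85
eef_pos: [617.0, 120.3, 198.4]
ee_rot: [-0.0, -0.001, 1.0, 0.0]
force: [0.0, -0.5, -2.3]
grip_width: 0.143
grip_force: 48.8
```

Request:
arm_command(
  steps=[
    [[0,0,-0.01,0.4,0,0,0],[0,0,0,0.7,0,0,0],[0,0,0,0.7,0,0,0],[0,0,0,0.5,0,0,0],[0,0,0,0.27,0,0,0],[0,0,0,0.08,0,0,0],[0,0,0,0,0,0,0],[0,0,0,0,0,0,0]],
  ],
)

```text
time_s: 14.85
eef_pos: [617.9, 118.7, 66.8]
ee_rot: [0.001, -0.0, 1.0, -0.0]
force: [-0.1, -0.2, -1.5]
grip_width: 0.144
grip_force: 48.8
```

Request:
arm_command(
  steps=[
    [[0,0,0,0.02,0,0,0],[0,0,0,0,0,0,0],[0,0,0,0,0,0,0]],
  ],
)

```text
time_s: 15.22
eef_pos: [617.5, 118.6, 64.9]
ee_rot: [0.0, 0.0, 1.0, 0.0]
force: [-0.3, 0.1, -1.2]
grip_width: 0.142
grip_force: 48.8
```

Request:
arm_command(
  steps=[
    [[0,0,0.006,0.02,0,0,0],[0,0,0,0.01,0,0,0],[0,0,0,0.01,0,0,0],[0,0,0,0,0,0,0],[0,0,0,0,0,0,0]],
  ],
)

```text
time_s: 15.85
eef_pos: [617.5, 119.0, 62.9]
ee_rot: [0.0, -0.0, 1.0, 0.0]
force: [-1.0, -0.7, 1.5]
grip_width: 0.137
grip_force: 49.0
```

Request:
arm_command(
  steps=[
    [[0.5,0,0,0,0,0,0],[0.5,0,0,0,0,0,0],[0.5,0,0,0,0,0,0],[0.5,0,0,-0.2,0,0,0],[0.5,0,0,-0.6,0,0,0],[0.5,0,0,-0.7,0,0,0],[0.5,0,0,-0.7,0,0,0]],
  ],
)

```text
time_s: 16.73
eef_pos: [617.4, 119.0, 174.7]
ee_rot: [0.0, -0.0, 1.0, -0.0]
force: [-0.3, 1.0, 0.0]
grip_width: 0.494
grip_force: 0.0
```

Request:
arm_command(
  steps=[
    [[0.6,0.3,-0.06,0,0,0,0],[0.6,0.7,-0.15,0,0,0,0],[0.6,0.7,-0.15,0,0,0,0],[0.6,0.7,-0.15,0,0,0,0],[0.6,0.5,-0.1,0,0,0,0],[0.6,0.1,-0.05,0,0,0,0],[0.6,0,0,0,0,0,0],[0.6,0,0,0,0,0,0]],
  ],
)

```text
time_s: 17.73
eef_pos: [468.2, 86.0, 172.9]
ee_rot: [0.0, 0.0, 1.0, 0.0]
force: [-0.2, -0.5, 0.2]
grip_width: 0.597
grip_force: 0.0
```

Run:
```python
from h import *
s=sense();print(s["eef_pos"])
K,Rm,t,_=wview((0,0));a=capture("wrist");c=capture("top")
u=K@(Rm@np.array([467.2,86,51])+t);print("stem3 predicted",(u/u[2])[:2])
cc=cv2.resize(c[129:189,160:265],None,fx=5,fy=5,interpolation=cv2.INTER_CUBIC)
w=cv2.resize(a[150:270,213:333],None,fx=2,fy=2,interpolation=cv2.INTER_CUBIC)
o=np.zeros((300,765,3),np.uint8);o[:300,:525]=cc;o[:240,525:]=w
cv2.imwrite("pics/w4.png",o[:,:,::-1])
```

```text
[468.2122977   85.97503749 172.87833904]
stem3 predicted [272.47081345 205.08240189]
```

View pics/w4.png

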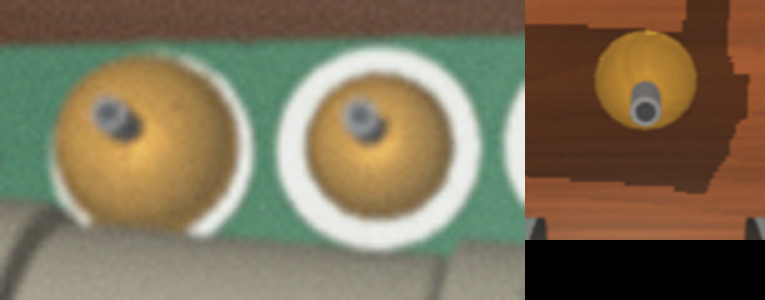

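Bell 2 is centred to about 1 mm: dome (380,145) against pad (378.5,148) at 5x. Bell 3's stem at (273,205) matches its prediction. Picking bell 3.

Request:
arm_command(
  steps=[
    [[0.6,0.02,0,0.5,0,0,0],[0.6,0,0,0.7,0,0,0],[0.6,0,0,0.7,0,0,0],[0.6,0,0,0.5,0,0,0],[0.6,0,0,0.19,0,0,0],[0.6,0,0,0,0,0,0],[0.6,0,0,0,0,0,0]],
  ],
)

```text
time_s: 18.7
eef_pos: [467.1, 85.9, 44.2]
ee_rot: [0.001, -0.0, 1.0, -0.0]
force: [-0.4, -0.1, -0.0]
grip_width: 0.6
grip_force: 0.0
```

Request:
arm_command(
  steps=[
    [[0,0,0,0,0,0,0],[0,0,0,0,0,0,0],[0,0,0,0,0,0,0],[0,0,0,0,0,0,0],[0,0,0,0,0,0,0],[0,0,0,0,0,0,0],[0,0,0,0,0,0,0],[0,0,0,0,0,0,0]],
  ],
)

```text
time_s: 19.7
eef_pos: [466.7, 85.9, 43.8]
ee_rot: [0.0, -0.0, 1.0, -0.0]
force: [-0.8, -0.3, 5.7]
grip_width: 0.138
grip_force: 48.7
```

Request:
arm_command(
  steps=[
    [[0,0,0,-0.3,0,0,0],[0,0,0,-0.6,0,0,0],[0,0,0,-0.7,0,0,0],[0,0,0,-0.7,0,0,0],[0,0,0,-0.5,0,0,0],[0,0,0,-0.2,0,0,0],[0,0,0,0,0,0,0]],
  ],
)

```text
time_s: 20.58
eef_pos: [466.4, 86.0, 193.4]
ee_rot: [0.0, -0.0, 1.0, 0.0]
force: [0.6, 0.6, -2.1]
grip_width: 0.138
grip_force: 48.7
```

Request:
arm_command(
  steps=[
    [[0,-0.3,-0.12,0,0,0,0],[0,-0.6,-0.24,0,0,0,0],[0,-0.7,-0.28,0,0,0,0],[0,-0.7,-0.28,0,0,0,0],[0,-0.5,-0.2,0,0,0,0],[0,-0.28,-0.12,0,0,0,0],[0,0,0,0,0,0,0],[0,0,0,0,0,0,0]],
  ],
)

```text
time_s: 21.58
eef_pos: [619.7, 24.3, 192.5]
ee_rot: [-0.001, -0.0, 1.0, 0.0]
force: [0.3, 1.1, -1.0]
grip_width: 0.139
grip_force: 48.8
```

Request:
arm_command(
  steps=[
    [[0,0,0,0.4,0,0,0],[0,0,0,0.7,0,0,0],[0,0,0,0.7,0,0,0],[0,0,0,0.5,0,0,0],[0,0,0,0.25,0,0,0],[0,0,0,0.1,0,0,0],[0,0,0,0,0,0,0],[0,0,0,0,0,0,0]],
  ],
)

```text
time_s: 22.58
eef_pos: [620.9, 23.9, 61.8]
ee_rot: [0.001, -0.0, 1.0, -0.0]
force: [0.0, 0.5, -1.4]
grip_width: 0.139
grip_force: 48.8
```

Expected contact is at about z = 57.8.

Request:
arm_command(
  steps=[
    [[0,0,0,0.03,0,0,0],[0,0,0,0.02,0,0,0],[0,0,0,0.015,0,0,0],[0,0,0,0.01,0,0,0],[0,0,0,0,0,0,0],[0,0,0,0,0,0,0]],
  ],
)

```text
time_s: 23.32
eef_pos: [620.5, 24.0, 57.9]
ee_rot: [0.0, -0.0, 1.0, -0.0]
force: [-3.4, 0.4, 5.5]
grip_width: 0.139
grip_force: 49.4
```

Request:
arm_command(
  steps=[
    [[0.5,0,0,0,0,0,0],[0.5,0,0,0,0,0,0],[0.5,0,0,0,0,0,0],[0.5,0,0,-0.2,0,0,0],[0.5,0,0,-0.6,0,0,0],[0.5,0,0,-0.7,0,0,0],[0.5,0,0,-0.7,0,0,0]],
  ],
)

```text
time_s: 24.2
eef_pos: [620.4, 24.0, 168.9]
ee_rot: [0.0, 0.0, 1.0, -0.0]
force: [0.9, 0.1, 0.1]
grip_width: 0.501
grip_force: 0.0
```

Request:
arm_command(
  steps=[
    [[0.6,0.3,-0.6,0,0,0,0],[0.6,0.4,-0.9,0,0,0,0],[0.6,0.45,-0.95,0,0,0,0],[0.6,0.45,-0.95,0,0,0,0],[0.6,0.45,-0.95,0,0,0,0],[0.6,0.45,-0.95,0,0,0,0],[0.6,0.4,-0.87,0,0,0,0],[0.6,0.27,-0.6,0,0,0,0]],
  ],
)

```text
time_s: 25.2
eef_pos: [461.0, -316.4, 167.9]
ee_rot: [0.0, 0.001, 1.0, -0.0]
force: [0.9, 0.7, -0.1]
grip_width: 0.597
grip_force: 0.0
```

Request:
arm_command(
  steps=[
    [[0.6,0,0,0,0,0,0],[0.6,0,0,0,0,0,0],[0.6,0,0,0,0,0,0]],
  ],
)

```text
time_s: 25.58
eef_pos: [462.4, -313.6, 167.3]
ee_rot: [0.0, -0.001, 1.0, -0.0]
force: [0.4, 0.1, 0.2]
grip_width: 0.595
grip_force: 0.0
```

Run:
```python
from h import *
s=sense();print(s["eef_pos"],s["joints"])
K,Rm,t,_=wview((0,0));a=capture("wrist");c=capture("top")
u=K@(Rm@np.array([462,-314.5,46])+t);print("stem4 predicted",(u/u[2])[:2])
cc=cv2.resize(c[129:189,160:310],None,fx=5,fy=5,interpolation=cv2.INTER_CUBIC)
w=cv2.resize(a[150:270,213:333],None,fx=2,fy=2,interpolation=cv2.INTER_CUBIC)
o=np.zeros((540,750,3),np.uint8);o[:300]=cc;o[300:,:240]=w
cv2.imwrite("pics/w5.png",o[:,:,::-1])
```

```text
[ 462.42710874 -313.64835474  167.2770633 ] [-8.05704883e-01  4.56321882e-01  1.50310896e+00  1.06104412e-04
  1.18200171e+00 -2.37787683e+00]
stem4 predicted [271.46932912 205.97909725]
```

View pics/w5.png

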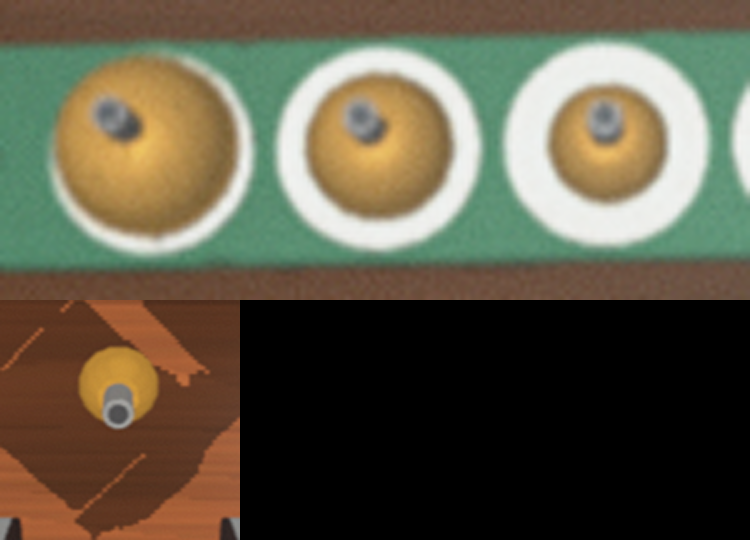

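Bell 3 is centred to within 1 mm: dome (608,142.5), pad (607,144). Bell 4's stem at (272,206.5) matches its prediction. Picking bell 4.

Request:
arm_command(
  steps=[
    [[0.6,0.008,-0.014,0.5,0,0,0],[0.6,0,0,0.7,0,0,0],[0.6,0,0,0.7,0,0,0],[0.6,0,0,0.47,0,0,0],[0.6,0,0,0.2,0,0,0],[0.6,0,0,0,0,0,0],[0.6,0,0,0,0,0,0]],
  ],
)

```text
time_s: 26.55
eef_pos: [462.0, -315.6, 39.6]
ee_rot: [0.001, -0.0, 1.0, -0.001]
force: [0.2, 0.8, 0.5]
grip_width: 0.604
grip_force: 0.0
```

Request:
arm_command(
  steps=[
    [[0,0,0,0,0,0,0],[0,0,0,0,0,0,0],[0,0,0,0,0,0,0],[0,0,0,0,0,0,0],[0,0,0,0,0,0,0],[0,0,0,0,0,0,0],[0,0,0,0,0,0,0],[0,0,0,0,0,0,0]],
  ],
)

```text
time_s: 27.55
eef_pos: [461.7, -315.4, 39.0]
ee_rot: [0.0, -0.0, 1.0, -0.0]
force: [0.1, 2.0, 6.5]
grip_width: 0.14
grip_force: 48.8
```

Request:
arm_command(
  steps=[
    [[0,0,0,-0.3,0,0,0],[0,0,0,-0.6,0,0,0],[0,0,0,-0.7,0,0,0],[0,0,0,-0.7,0,0,0],[0,0,0,-0.5,0,0,0],[0,0,0,-0.2,0,0,0],[0,0,0,0,0,0,0]],
  ],
)

```text
time_s: 28.42
eef_pos: [461.5, -315.2, 188.7]
ee_rot: [0.0, 0.0, 1.0, -0.0]
force: [-0.1, 0.5, -0.8]
grip_width: 0.14
grip_force: 48.8
```

Request:
arm_command(
  steps=[
    [[0,-0.25,0.4,0,0,0,0],[0,-0.5,0.75,0,0,0,0],[0,-0.6,0.9,0,0,0,0],[0,-0.6,0.9,0,0,0,0],[0,-0.6,0.9,0,0,0,0],[0,-0.45,0.65,0,0,0,0],[0,-0.26,0.388,0,0,0,0],[0,0,0,0,0,0,0]],
  ],
)

```text
time_s: 29.42
eef_pos: [624.5, -69.5, 186.9]
ee_rot: [-0.001, -0.001, 1.0, 0.0]
force: [0.5, -1.6, -1.2]
grip_width: 0.142
grip_force: 48.8
```

Request:
arm_command(
  steps=[
    [[0,0,0,0.4,0,0,0],[0,0,0,0.7,0,0,0],[0,0,0,0.7,0,0,0],[0,0,0,0.5,0,0,0],[0,0,0,0.25,0,0,0],[0,0,0,0.1,0,0,0],[0,0,0,0,0,0,0],[0,0,0,0,0,0,0]],
  ],
)

```text
time_s: 30.42
eef_pos: [624.9, -71.0, 57.0]
ee_rot: [0.001, 0.0, 1.0, -0.0]
force: [-0.1, -0.8, -0.7]
grip_width: 0.139
grip_force: 48.8
```

Request:
arm_command(
  steps=[
    [[0,0,0,0.03,0,0,0],[0,0,0,0.02,0,0,0],[0,0,0,0.015,0,0,0],[0,0,0,0.01,0,0,0],[0,0,0,0,0,0,0],[0,0,0,0,0,0,0]],
  ],
)

```text
time_s: 31.18
eef_pos: [624.7, -70.8, 53.0]
ee_rot: [0.0, -0.0, 1.0, -0.0]
force: [-1.6, 1.2, 5.2]
grip_width: 0.141
grip_force: 49.4
```

Request:
arm_command(
  steps=[
    [[0.5,0,0,0,0,0,0],[0.5,0,0,0,0,0,0],[0.5,0,0,0,0,0,0],[0.5,0,0,-0.2,0,0,0],[0.5,0,0,-0.6,0,0,0],[0.5,0,0,-0.7,0,0,0],[0.5,0,0,-0.7,0,0,0]],
  ],
)

```text
time_s: 32.05
eef_pos: [624.5, -70.8, 164.2]
ee_rot: [0.0, -0.0, 1.0, -0.0]
force: [0.4, -0.4, -0.0]
grip_width: 0.5
grip_force: 0.0
```

Request:
arm_command(
  steps=[
    [[0.6,0.4,0,-0.2,0,0,0],[0.6,0.8,0,-0.2,0,0,0],[0.6,0.8,0,-0.2,0,0,0],[0.6,0.8,0,0,0,0,0],[0.6,0.8,0,0,0,0,0],[0.6,0.4,0,0,0,0,0],[0.6,0,0,0,0,0,0],[0.6,0,0,0,0,0,0]],
  ],
)

```text
time_s: 33.05
eef_pos: [425.3, -71.0, 192.8]
ee_rot: [0.001, 0.0, 1.0, -0.0]
force: [0.4, -0.3, -0.0]
grip_width: 0.595
grip_force: 0.0
```

Run:
```python
from h import *
print(sense()["eef_pos"])
c=capture("top");b=capture("scene")
cc=cv2.resize(c[129:189,160:360],None,fx=4,fy=4,interpolation=cv2.INTER_CUBIC)
o=np.zeros((540,800,3),np.uint8);o[:240]=cc;o[240:540,:400]=b[100:400,50:450]
c5=cv2.resize(c[129:189,160:225],None,fx=5,fy=5,interpolation=cv2.INTER_CUBIC);o[240:,450:775]=c5
cv2.imwrite("pics/w6.png",o[:,:,::-1])
```

```text
[425.30607383 -71.04023346 192.7722189 ]
```

View pics/w6.png

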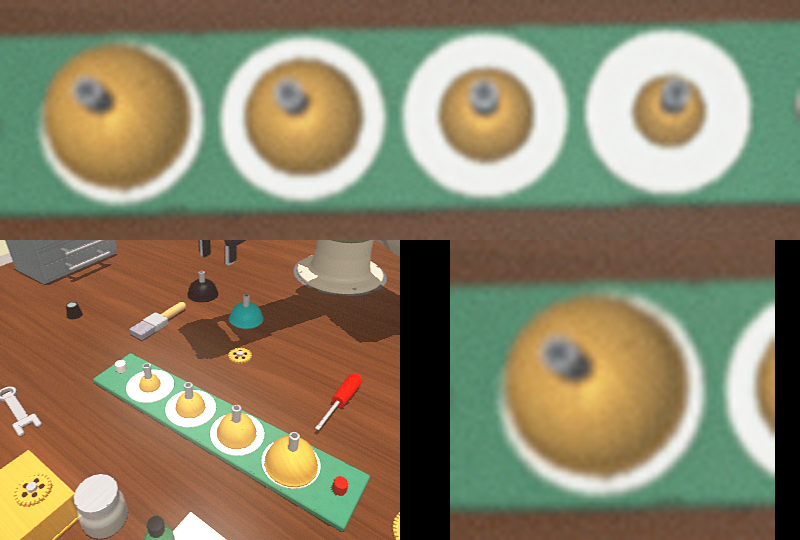

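All four bells stand on their pads in the right order, and bells 2–4 are centred within about 1 mm. Bell 1 is about 2.5 mm off: dome (596,386) against pad (602,391) at 5x. There is time to correct it.

Request:
arm_command(
  steps=[
    [[0.6,-0.3,0.5,0,0,0,0],[0.6,-0.6,0.9,0,0,0,0],[0.6,-0.6,0.9,0,0,0,0],[0.6,-0.6,0.9,0,0,0,0],[0.6,-0.6,0.9,0,0,0,0],[0.6,-0.6,0.9,0,0,0,0],[0.6,-0.49,0.74,0,0,0,0],[0.6,0,0,0,0,0,0]],
  ],
)

```text
time_s: 34.15
eef_pos: [614.7, 218.7, 190.7]
ee_rot: [-0.001, -0.002, 1.0, 0.0]
force: [-0.1, -1.1, -0.7]
grip_width: 0.601
grip_force: 0.0
```

Request:
arm_command(
  steps=[
    [[0.6,0,0,0,0,0,0],[0.6,0,0,0,0,0,0],[0.6,0,0,0,0,0,0]],
  ],
)

```text
time_s: 34.52
eef_pos: [614.0, 215.5, 192.7]
ee_rot: [0.0, 0.0, 1.0, -0.0]
force: [-0.9, 0.1, 1.0]
grip_width: 0.597
grip_force: 0.0
```

Next I lower by 124 mm to z ≈ 68.5 and grip.

Request:
arm_command(
  steps=[
    [[0.5,-0.014,0,0.5,0,0,0],[0.5,0,0,0.7,0,0,0],[0.5,0,0,0.7,0,0,0],[0.5,0,0,0.4,0,0,0],[0.5,0,0,0.18,0,0,0],[0.5,0,0,0,0,0,0],[0.5,0,0,0,0,0,0],[0.5,0,0,0,0,0,0]],
  ],
)

```text
time_s: 35.52
eef_pos: [615.1, 216.2, 69.2]
ee_rot: [0.001, 0.0, 1.0, 0.0]
force: [0.9, 0.5, -1.0]
grip_width: 0.506
grip_force: 0.0
```

Request:
arm_command(
  steps=[
    [[0,0,0,0,0,0,0],[0,0,0,0,0,0,0],[0,0,0,0,0,0,0],[0,0,0,0,0,0,0],[0,0,0,0,0,0,0],[0,0,0,0,0,0,0],[0,0,0,0,0,0,0],[0,0,0,0,0,0,0]],
  ],
)

```text
time_s: 36.52
eef_pos: [614.9, 216.1, 68.7]
ee_rot: [0.0, -0.0, 1.0, -0.0]
force: [-1.8, -1.4, 5.8]
grip_width: 0.141
grip_force: 48.9
```

Request:
arm_command(
  steps=[
    [[0,0,0,-0.1,0,0,0],[0,0,0,-0.1,0,0,0],[0,0,0,0,0,0,0],[0,0,0,0,0,0,0]],
  ],
)

```text
time_s: 37.02
eef_pos: [614.6, 216.2, 78.0]
ee_rot: [-0.0, -0.0, 1.0, -0.0]
force: [-0.5, 0.2, -4.3]
grip_width: 0.14
grip_force: 48.7
```

Request:
arm_command(
  steps=[
    [[0,0.03,-0.04,0,0,0,0],[0,0,0,0.08,0,0,0],[0,0,0,0.05,0,0,0],[0,0,0,0.03,0,0,0],[0,0,0,0.02,0,0,0],[0,0,0,0.01,0,0,0],[0,0,0,0,0,0,0],[0,0,0,0,0,0,0]],
  ],
)

```text
time_s: 38.02
eef_pos: [613.3, 214.2, 68.9]
ee_rot: [0.0, -0.0, 1.0, 0.0]
force: [-0.5, -0.3, -3.3]
grip_width: 0.137
grip_force: 48.8
```

Request:
arm_command(
  steps=[
    [[0,0,0,0.01,0,0,0],[0,0,0,0.01,0,0,0],[0,0,0,0,0,0,0],[0,0,0,0,0,0,0]],
  ],
)

```text
time_s: 38.52
eef_pos: [613.3, 214.2, 68.7]
ee_rot: [0.0, -0.0, 1.0, 0.0]
force: [-4.1, -0.5, 6.6]
grip_width: 0.139
grip_force: 49.4
```

Request:
arm_command(
  steps=[
    [[0.5,0,0,0,0,0,0],[0.5,0,0,0,0,0,0],[0.5,0,0,0,0,0,0],[0.5,0,0,-0.2,0,0,0],[0.5,0,0,-0.6,0,0,0],[0.5,0,0,-0.7,0,0,0],[0.5,0,0,-0.7,0,0,0]],
  ],
)

```text
time_s: 39.4
eef_pos: [613.3, 214.2, 179.7]
ee_rot: [0.0, -0.0, 1.0, 0.0]
force: [0.2, -0.1, 0.3]
grip_width: 0.503
grip_force: 0.0
```

Request:
arm_command(
  steps=[
    [[0.6,0.4,0,-0.2,0,0,0],[0.6,0.8,0,-0.2,0,0,0],[0.6,0.8,0,0,0,0,0],[0.6,0.8,0,0,0,0,0],[0.6,0.4,0,0,0,0,0],[0.6,0,0,0,0,0,0],[0.6,0,0,0,0,0,0]],
  ],
)

```text
time_s: 40.28
eef_pos: [454.1, 214.1, 198.3]
ee_rot: [0.001, 0.0, 1.0, 0.0]
force: [0.1, -0.6, 0.9]
grip_width: 0.603
grip_force: 0.0
```

Run:
```python
from h import *
c=capture("top");b=capture("scene")
o=np.zeros((540,800,3),np.uint8);o[:240]=cv2.resize(c[129:189,160:360],None,fx=4,fy=4,interpolation=cv2.INTER_CUBIC);o[240:540,:400]=b[100:400,50:450]
o[240:,450:775]=cv2.resize(c[129:189,160:225],None,fx=5,fy=5,interpolation=cv2.INTER_CUBIC)
cv2.imwrite("pics/w7.png",o[:,:,::-1])
```

```text
(no output)
```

View pics/w7.png

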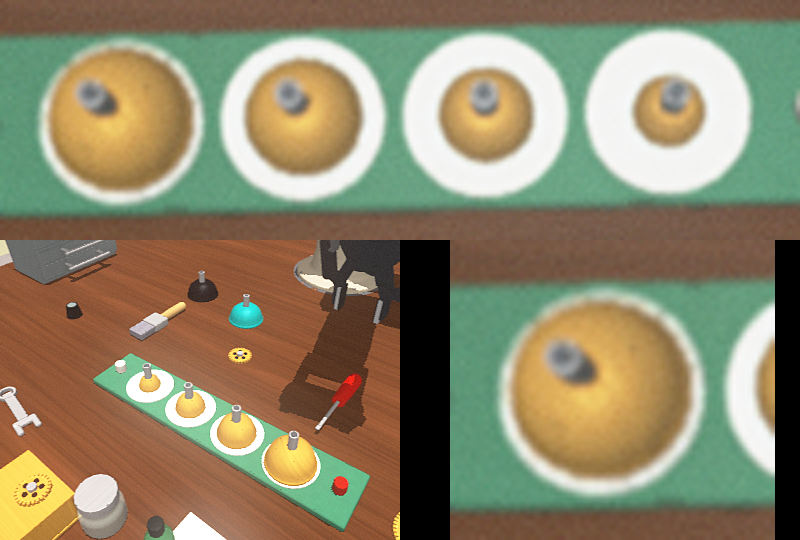

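Bell 1's dome (600,388) now has an even white ring around it. All four bells stand upright and centred, largest by the red peg.

```bash
python3 -c "
from rig import *
print(finish_job())"
```

```text
the job is handed in; nothing more can be done
None
```

All four bells stand upright and free on their pads in size order, largest next to the red peg and smallest next to the white peg. Each is centred to within about 1–1.5 mm by the top camera, and the job was handed in at about 40 s.

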